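Close up a row of dropper bottles in its lane and shut the keeper gate

TASK

Push the row of four dropper bottles along the lane from its back end, all together, until the front bottle is against the end stop and the row is closed up, then swing the keeper gate shut across the lane behind them with a fingertip. Only push: lift or tip no bottle, do not let the row come apart, do not ram it, and leave the beaker, the weighing bottle and the culture dish where they are.

Things in the scene. Friction and masses are not known exactly. Their poses are not given: they have to be found in the camera images.
- lane: Aluminium channel fixed on the worktop, 46 mm wide, 265 mm long along its y axis (x points across it, about away from the robot; z up). Origin on the worktop on its centre line. Floor 3 mm above the worktop; low side walls, inner faces at x = -17 and +17 mm, tops 10 mm above the worktop. End stop at -y, open end at y = +145 mm: the bottles are pushed along -y.
- stop_face (a point): Middle of the end stop's face, at y = -115 mm in the lane frame; the stop is a 34 mm high block. With the row home the bottle centres lie at lane y = -99.5, -68.5, -37.5 and -6.5 mm and the back of the row at y = +9 mm.
- bottle_1: Upright dropper bottle: round body 31 mm in diameter, 48 mm high, tall cap, 80 to 84 mm in all, 30 to 65 g. Origin at the centre of its foot, z up. The front one, nearest the end stop.
- bottle_2: Upright dropper bottle: round body 31 mm in diameter, 48 mm high, tall cap, 80 to 84 mm in all, 30 to 65 g. Origin at the centre of its foot, z up. Second of the row; the four stand in line, touching within about 1 mm.
- bottle_3: Upright dropper bottle: round body 31 mm in diameter, 48 mm high, tall cap, 80 to 84 mm in all, 30 to 65 g. Origin at the centre of its foot, z up. Third of the row.
- bottle_4: Upright dropper bottle: round body 31 mm in diameter, 48 mm high, tall cap, 80 to 84 mm in all, 30 to 65 g. Origin at the centre of its foot, z up. Last of the row: push on this one, low down (fingertips about 10 mm above the lane floor, just over the side walls) so that it slides and does not tip; the row resists with 1 to 4 N.
- gate (a joint): Keeper gate: flat steel arm on an upright pin beside the lane's -x wall. 0 = fully open (outward and back); grows as it swings clockwise seen from above; 2.2 rad = shut, at its stop, straight across the lane along +x. The arm's direction in the lane frame is (cos(2.2 - value), sin(2.2 - value)). It stays where it is left (0.02 N m friction). Starts at 0 to 0.5.
- gate_hinge (a point): Axis of the gate's pin at half the arm's height: x = -34, y = +19, z = 24.5 mm in the lane frame. Shut, the arm's front face is at lane y = +15.5 mm, 6.5 mm behind the row when that is home.
- gate_tip (a point): Centre of the gate arm's round free end (12 mm in diameter), 64 mm from the hinge axis. The arm is 7 mm thick, an upright plate: lower edge 12 mm, upper edge 37 mm above the worktop. It is pushed on its outer face (away from the lane when open).
- glass_beaker: Small glass beaker, 45 mm in diameter, 57 mm tall, a bystander; origin at the centre of its foot.
- weighing_bottle: Lidded glass weighing bottle, 37 mm in diameter, 55 mm tall, a bystander; origin at the centre of its foot.
- culture_dish: Flat round culture dish, 60 mm in diameter, 14 mm tall, a bystander; origin at the centre of its foot.

How it is judged:
On the way, in this order (a step that is already met when the one before it is completed fails the run):
1. the whole row is home against the end stop while the gate is not yet shut (y of bottle_1 in the frame of lane below -0.0955 m and y of bottle_2 in the frame of lane below -0.0645 m and y of bottle_3 in the frame of lane below -0.0335 m and y of bottle_4 in the frame of lane below -0.0025 m and x of bottle_1 in the frame of lane between -0.006 and 0.006 m and z of each of bottle_1, bottle_2, bottle_3, bottle_4 in the frame of lane below 0.006 m and angle between each of bottle_1, bottle_2, bottle_3, bottle_4's own z axis and vertical below 0.1 rad and x of bottle_2 in the frame of lane between -0.006 and 0.006 m and x of bottle_3 in the frame of lane between -0.006 and 0.006 m and x of bottle_4 in the frame of lane between -0.006 and 0.006 m and value of joint gate below 1.9 rad), for 0.2 s.
2. the gate is shut behind the row (y of bottle_1 in the frame of lane below -0.0955 m and y of bottle_2 in the frame of lane below -0.0645 m and y of bottle_3 in the frame of lane below -0.0335 m and y of bottle_4 in the frame of lane below -0.0025 m and x of bottle_1 in the frame of lane between -0.006 and 0.006 m and z of each of bottle_1, bottle_2, bottle_3, bottle_4 in the frame of lane below 0.006 m and angle between each of bottle_1, bottle_2, bottle_3, bottle_4's own z axis and vertical below 0.1 rad and x of bottle_2 in the frame of lane between -0.006 and 0.006 m and x of bottle_3 in the frame of lane between -0.006 and 0.006 m and x of bottle_4 in the frame of lane between -0.006 and 0.006 m and value of joint gate above 2.05 rad), for 0.2 s.
At the end, for the whole second after the job is handed in: All four bottles stand upright in the lane, at rest, each within 4 mm of its place in a closed-up row against the end stop, and the gate is shut across the lane behind them (at least 2.05 of 2.2 rad) (all of step 2 and linear speed of each of bottle_1, bottle_2, bottle_3, bottle_4 below 0.02 m/s); the robot touches nothing.
It fails at once if a bottle is lifted off the lane floor (more than 8 mm) (z of any of bottle_1, bottle_2, bottle_3, bottle_4 in the frame of lane above 0.011 m).
It fails at once if a bottle is tipped (more than about 20 degrees) (angle between any of bottle_1, bottle_2, bottle_3, bottle_4's own z axis and vertical above 0.35 rad).
It fails at once if the row comes apart (front and last bottle more than 12 mm farther apart than when touching) (horizontal distance between bottle_1 and bottle_4 above 0.105 m).
It fails at once if the row is rammed (fingers push a bottle with more than 40 N) (contact force between the fingers and bottle_1 above 40 N or contact force between the fingers and bottle_2 above 40 N or contact force between the fingers and bottle_3 above 40 N or contact force between the fingers and bottle_4 above 40 N).
It fails at once if a bystander is moved more than 15 mm (distance of any of glass_beaker, weighing_bottle, culture_dish from where it was at the start of the episode above 0.015 m).
It also fails if it takes over 45 s, if anything falls off the work surface, if the arm or the gripper's body presses on something with over 40 N, if the wrist force passes 120 N, or if a joint passes its speed limit or range.

ROBOT

A 6-joint arm with a two-finger parallel gripper is mounted at the origin on a cart in front of the work surface, level with it; the furniture and walls round the work are solid. World frame = base frame: x ahead of the robot, y to its left, z up, the work surface at z = 0. Lengths are in m, angles in rad, forces in N, time in s.
With the tool pointing down it reaches from about 0.35 to 0.775 m from the base axis. Payload 5.5 kg.
Tool frame: the origin (TCP) lies between the finger pads; the fingertips stand 17 mm ahead of it and the grasp point (between the pads) lies 2 mm behind it (env.finger_overhang is the distance from the TCP to the fingertips, in m); z points along the fingers, y is the line along which they close (so a half turn about z gives the same grasp; the last joint's range is limited). The gripper opens to 85 mm and grips with 20 to 120 N. Pads are 22 mm wide; open, the fingers measure 114 mm over their backs; the gripper's body (76 mm by 85 mm) begins 54 mm behind the grasp point. The pads swing forward as they close: fully open they stand 13 mm farther back than shut.
Start: joints at [1.033, 0.313, 0.046, 1.304, 0, 1.431], TCP at [0.223, 0.53, 0.221] pointing down, gripper open.
Joint ranges: [-2.76, 2.76], [-0.86, 1.69], [-1.03, 1.26], [-2.2, 2.34], [-1.47, 1.5], [-3.14, 3.14]. Speed limits (rad/s): [2.57, 2.57, 3.14, 3.14, 3.14, 3.14].

INTERFACE

Orientations are given as a unit quaternion [w, x, y, z].
In Python, from workcell import env gives the robot as it stands. The module is installed in compiled form; this text tells all that it offers.
- The arm moves only by the shell command python3 -m pendant 'ROWS' [FORCE]. ROWS is JSON, a list of rows, each a list of 5 numbers: the gripper's target within -1 to 1 (fully open at 1, half-way at 0, shut at -1), then the shift along the tool's x, y, z in m, then the turn about the tool's z in rad. A call has 1 to 8 rows; each row shifts and turns the commanded pose from where the row before left it, along the tool's axes as they then stand; what a row does not reach is not made up. A row lasts 1/8 s, in which the tool goes at most 62.5 mm and 10.7 degrees, less where a joint would pass 70% of its speed; a pose out of reach is approached as far as the arm can. A call with a gripper value outside its range is refused whole. The fingers move at their own pace and stop on an object; FORCE is the grip in N (left out, the last holds). Time passes only in rows, so rows that do not move let the fingers close. It gives the time, the measured TCP pose, the force, the opening and the grip force at its end, in the units of the state.
- env.get_state(): the state, without advancing time (a new reading comes with each control period).
- env.read_camera(name): name is "scene" or "top" or "wrist"; returns the picture (480x640x3 uint8, red, green, blue); there is no depth.
- env.calibration(name): a dict with "K" (3x3 intrinsics, pixels), "distortion" ([k1, k2, p1, p2, k3] as OpenCV has them; the pictures are not rectified), "T" (4x4, takes a point from camera to world coordinates); the wrist camera has in their place "tool_from_camera" (4x4, takes a point from camera to tool coordinates, whose origin is the TCP and whose axes are the flange's). Camera axes: x right, y down, z forward; pixel columns grow to the right and rows downward; lengths in m; the calibration is good to about 2 mm. A picture is of the moment at which its call begins: read the wrist's pose just before it. calibration takes no time and is no camera call.
- env.hand_in(): hands the job in; it is judged then, once.
Trained networks look in the newest picture that a camera, given by its name, has taken for a name from the list of things; names that differ only in an ending like _2 or _b are one class to them, and where a whole thing is asked for, a point or a joint stands for the part that bears it (a point fixed in the world has none). Each returns a list of dicts, best first, with "score" (0 to 1); they miss things now and then, are a little off and sometimes report something else, mostly with a low value. They report only what shows in the picture. A call takes as long as a camera call.
- env.recognise(camera, label): "centre" ([column, row] in pixels, amid what is visible of it).
The state is a dict: "clock": time; "joint_pos": joint angles; "qvel": joint speeds; "tau": joint torques, N m; "tcp_pos": TCP position; "orientation": TCP orientation; "wrist_force": force on the tool from outside, world axes, zero at the start; "ft_torque": the same for the moment, N m; "finger_gap": finger opening in m; "grip_force": force on a finger pad.
Only numpy, scipy, OpenCV 4.12 (cv2) and the standard library are available. Lean on these libraries where they do the work, as an engineer would, in place of code of your own. Each camera call takes 0.05 s, during which the arm holds its last target. There are 200 camera calls.

## Working session

There is one attempt and no reset: what is moved stays moved. The work goes in short steps, Python scripts to look and compute and a shell command to move; the robot and the scene stay as the last step left them, time stands still between calls to the robot, and variables do not carry over. Pictures are saved under pics/ and viewed, at most 10 in all, crops included, and the job is handed in when it is done.

```bash
mkdir -p pics; cat > h.py <<'E'
import numpy as np, cv2
from workcell import env
def pose():
    s=env.get_state(); w,x,y,z=s["orientation"]
    from scipy.spatial.transform import Rotation as R
    T=np.eye(4);T[:3,:3]=R.from_quat([x,y,z,w]).as_matrix();T[:3,3]=s["tcp_pos"];return T
def cam(n,tp=None):
    c=env.calibration(n);K=np.array(c["K"],float);d=np.array(c["distortion"],float)
    T=np.array(c["T"]) if "T" in c else tp@np.array(c["tool_from_camera"])
    return K,d,T
def ray(C,px):
    K,d,T=C;u=cv2.undistortPoints(np.array([[px]],float),K,d)[0,0]
    return T[:3,3],T[:3,:3]@np.array([u[0],u[1],1])
def onz(C,px,z):
    o,v=ray(C,px);return o+v*(z-o[2])/v[2]
def proj(C,P):
    K,d,T=C;Ti=np.linalg.inv(T);r=cv2.Rodrigues(Ti[:3,:3])[0]
    return cv2.projectPoints(np.atleast_2d(np.array(P,float)),r,Ti[:3,3],K,d)[0][:,0]
E
python3 - <<'E'
from h import *
np.set_printoptions(precision=4,suppress=True)
print(pose())
for n in("scene","top"):
    im=env.read_camera(n);cv2.imwrite(f"pics/{n}0.png",im[:,:,::-1]);C=cam(n)
    print(n,C[2])
    for l in("bottle_1","gate","gate_tip","gate_hinge","stop_face","lane","glass_beaker","weighing_bottle","culture_dish"):
        for q in env.recognise(n,l)[:4]: print(l,np.round(q["centre"],1),round(q["score"],2),onz(C,q["centre"],0.03))
E
```

```text
[[-0.9219  0.3874 -0.0009  0.2225]
 [ 0.3874  0.9219 -0.0015  0.5297]
 [ 0.0003 -0.0017 -1.      0.2204]
 [ 0.      0.      0.      1.    ]]
scene [[-0.4554 -0.6572  0.6005  0.0927]
 [-0.8902  0.3295 -0.3145  0.3462]
 [ 0.0089 -0.6779 -0.7351  0.6837]
 [ 0.      0.      0.      1.    ]]
bottle_1 [370.3 270.5] 0.9 [0.5571 0.0194 0.03  ]
bottle_1 [350.1 270.4] 0.67 [0.5703 0.0453 0.03  ]
bottle_1 [303.1 269.3] 0.64 [0.6024 0.1046 0.03  ]
bottle_1 [325.  267.6] 0.59 [0.5912 0.075  0.03  ]
gate [315.3 304.2] 0.66 [0.5384 0.1174 0.03  ]
gate_tip [314.1 301.8] 0.71 [0.5428 0.117  0.03  ]
gate_hinge [337.7 290.5] 0.91 [0.5457 0.0787 0.03  ]
stop_face [335. 290.] 0.74 [0.5482 0.0816 0.03  ]
lane [337.  288.7] 0.76 [0.549 0.078 0.03 ]
glass_beaker [416.8 325.3] 0.68 [0.446  0.0127 0.03  ]
weighing_bottle [388.8 227.5] 0.96 [ 0.6195 -0.0502  0.03  ]
culture_dish [286.3 223. ] 0.71 [0.6987 0.0864 0.03  ]
top [[ 0.0162 -0.9886  0.1497  0.4794]
 [-0.9999 -0.016   0.0027  0.1057]
 [-0.0002 -0.1498 -0.9887  0.9088]
 [ 0.      0.      0.      1.    ]]
bottle_1 [333.  261.5] 0.78 [0.581  0.0827 0.03  ]
bottle_1 [319.1 254.6] 0.77 [0.5948 0.1112 0.03  ]
bottle_1 [362.9 277.5] 0.61 [0.5493 0.0215 0.03  ]
bottle_1 [346.8 270.2] 0.59 [0.5637 0.0544 0.03  ]
gate [325.4 279.6] 0.57 [0.5439 0.0976 0.03  ]
gate_tip [315.6 280.9] 0.45 [0.5409 0.1174 0.03  ]
gate_hinge [340.8 276.6] 0.82 [0.5504 0.0664 0.03  ]
stop_face [345.8 279. ] 0.64 [0.5457 0.0563 0.03  ]
lane [342.5 278.1] 0.62 [0.5474 0.063  0.03  ]
lane [319.5 254.8] 0.53 [0.5944 0.1104 0.03  ]
glass_beaker [366.1 331.1] 0.96 [0.4419 0.0146 0.03  ]
glass_beaker [333.5 204.9] 0.63 [0.6996 0.083  0.03  ]
weighing_bottle [398.1 245.2] 0.6 [ 0.6168 -0.0509  0.03  ]
weighing_bottle [320.9 255.9] 0.3 [0.5922 0.1075 0.03  ]
culture_dish [332.2 201.9] 0.58 [0.706  0.0858 0.03  ]
```

```bash
python3 - <<'E'
from h import *
a=cv2.imread("pics/scene0.png")[180:360,240:450];b=cv2.imread("pics/top0.png")[180:360,270:430]
a=cv2.resize(a,None,fx=3.3,fy=3.3)[:590,:];
cv2.imwrite("pics/sc.png",a);cv2.imwrite("pics/tc.png",cv2.resize(b,None,fx=3.3,fy=3.3,interpolation=cv2.INTER_CUBIC))
E
```

```text
(no output)
```

View pics/sc.png

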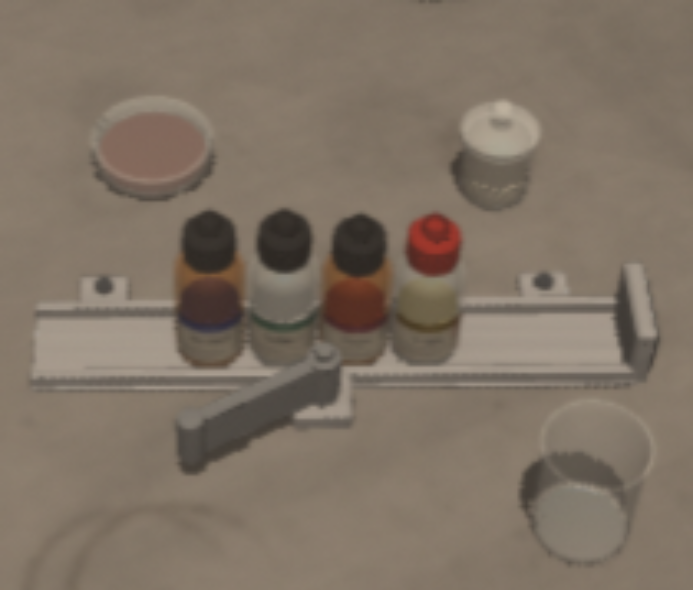

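View pics/tc.png

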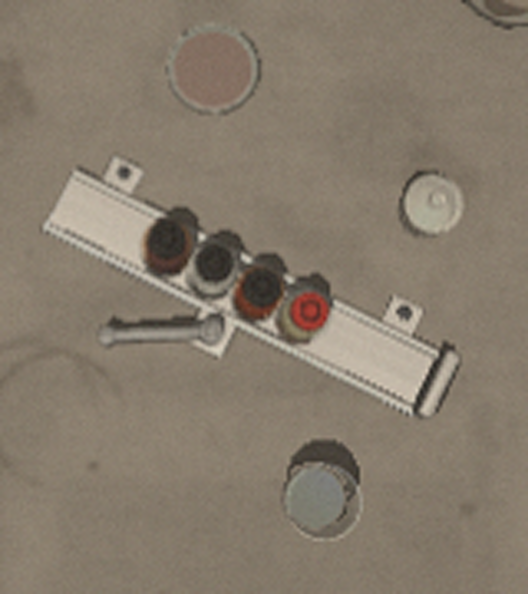

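```bash
cat > fit.py <<'E'
from h import *
from scipy.optimize import least_squares
def l2w(p,P):
    P=np.atleast_2d(np.array(P,float));c,s=np.cos(p[2]),np.sin(p[2])
    return np.c_[p[0]+c*P[:,0]-s*P[:,1],p[1]+s*P[:,0]+c*P[:,1],P[:,2]]
def fit(obs,p0=(.56,.05,-.4)):
    # obs: (cam, lane point, pixel)
    f=lambda p:np.concatenate([(proj(C,l2w(p,P))[0]-px) for C,P,px in obs])
    r=least_squares(f,p0,loss="soft_l1");return r.x,r.fun.reshape(-1,2)
E
python3 - <<'E'
from fit import *
np.set_printoptions(precision=4,suppress=True)
t=lambda x,y:np.array([270+x/3.3,180+y/3.3]); s=lambda x,y:np.array([240+x/3.3,180+y/3.3])
S,T=cam("scene"),cam("top")
# triangulate hinge pin top
def tri(a,b):
    o1,v1=ray(S,a);o2,v2=ray(T,b);k=np.linalg.lstsq(np.c_[v1,-v2],o2-o1,rcond=None)[0]
    p,q=o1+k[0]*v1,o2+k[1]*v2;return (p+q)/2,np.linalg.norm(p-q)
print("pin",tri(s(324,352),t(212,326)),"tip top",tri(s(189,420),t(107,330)))
print("corner",tri(s(38,306),t(80,168)),tri(s(33,382),t(43,228)))
for a,b in(((208,222),(168,240)),((284,220),(216,262)),((358,225),(263,290)),((435,222),(311,310))): print("cap",tri(s(*a),t(*b)))
a=[(T,(-.034,.019,.038),t(212,326)),(T,(.023,.145,.01),t(80,168)),(T,(-.023,.145,.01),t(43,228)),(T,(-.023,-.12,.01),t(412,414)),
(S,(-.034,.019,.038),s(324,352)),(S,(.023,.145,.01),s(38,306)),(S,(-.023,.145,.01),s(33,382))]
p,r=fit(a);print(p,p[2]*57.3);print(r)
print(l2w(p,[0,-.115,.02]),l2w(p,[0,.145,0]))
E
```

```text
pin (array([0.5447, 0.0795, 0.0401]), np.float64(0.0011638846766420256)) tip top (array([0.5417, 0.1436, 0.0347]), np.float64(0.000945669085418404))
corner (array([0.6482, 0.166 , 0.0065]), np.float64(0.0026359781872371435)) (array([0.6077, 0.1869, 0.0096]), np.float64(0.0006595057756806305))
cap (array([0.5912, 0.1084, 0.089 ]), np.float64(0.002067277743271708))
cap (array([0.5787, 0.0802, 0.0886]), np.float64(0.0013884602649632052))
cap (array([0.5633, 0.0533, 0.0874]), np.float64(0.002487347030219129))
cap (array([0.5517, 0.0246, 0.0867]), np.float64(0.00044093688272099586))
[ 0.5661  0.0466 -0.4445] -25.469593275711553
[[ 0.7473  0.8257]
 [-1.4085 -1.0828]
 [-0.1364  0.0647]
 [ 2.4512  0.1726]
 [ 0.6264  1.2417]
 [-0.5649 -1.5333]
 [-0.592  -0.0415]]
[[ 0.5166 -0.0572  0.02  ]] [[0.6284 0.1776 0.    ]]
```

```bash
python3 - <<'E'
from fit import *
np.set_printoptions(precision=4,suppress=True)
c=env.calibration("wrist");print(np.array(c["tool_from_camera"]),c["K"],env.finger_overhang)
p=np.array([.566,.0466,-.4425])
T=pose();d=T[:3,:3].T@(l2w(p,[0,.10,.22])[0]-T[:3,3]);print("shift now-axes",d)
E
python3 -m pendant '[[1,0,0,0,0]]'
```

```text
[[ 0.0005 -0.9627 -0.2704  0.0681]
 [ 1.      0.0004  0.0002  0.0001]
 [-0.0001 -0.2704  0.9628 -0.1526]
 [ 0.      0.      0.      1.    ]] [[345.5906   0.     318.2915]
 [  0.     345.5906 243.0235]
 [  0.       0.       1.    ]] 0.017
shift now-axes [-0.5082 -0.2129  0.0013]
clock: 1.12
tcp_pos: [0.2228, 0.5301, 0.2213]
orientation: [0.0, 0.198, 0.98, 0.0]
wrist_force: [0.8, 0.6, 0.5]
finger_gap: 0.0853
grip_force: 0.0
```

```bash
python3 -m pendant '[[-1,-0.057,-0.024,0,0],[-1,-0.057,-0.024,0,0],[-1,-0.057,-0.024,0,0],[-1,-0.057,-0.024,0,0],[-1,-0.057,-0.024,0,0],[-1,-0.057,-0.024,0,0],[-1,-0.057,-0.024,0,0],[-1,-0.057,-0.024,0,0]]' 20; python3 -m pendant '[[-1,-0.052,-0.021,0,0],[-1,0,0,0,0],[-1,0,0,0,0]]'
cat > look.py <<'E'
import sys
from h import *
T=pose();np.save(f"pics/{sys.argv[1]}.npy",T);im=env.read_camera("wrist");cv2.imwrite(f"pics/{sys.argv[1]}.png",im[:,:,::-1])
print(np.round(T,4).tolist())
E
python3 look.py w1
python3 -m pendant '[[-1,0,0,0,-0.17],[-1,0,0,0,-0.17],[-1,0,0,0,-0.17],[-1,0,0,0,-0.17],[-1,0,0,0,-0.17],[-1,0,0,0,-0.17],[-1,0,0,0,-0.17],[-1,0,0,0,-0.17]]'; python3 -m pendant '[[-1,0,0,0,-0.17],[-1,0,0,0,0],[-1,0,0,0,0]]'; python3 look.py w2
```

```text
clock: 2.12
tcp_pos: [0.5701, 0.1748, 0.2215]
orientation: [0.0, 0.198, 0.98, 0.0]
wrist_force: [1.3, 1.6, 0.1]
finger_gap: -0.0002
grip_force: 0.0
clock: 2.5
tcp_pos: [0.6082, 0.1368, 0.2209]
orientation: [-0.001, 0.198, 0.98, 0.0]
wrist_force: [0.1, 0.0, 0.4]
finger_gap: -0.0001
grip_force: 0.0
[[-0.9216, 0.3881, -0.0011, 0.6082], [0.3881, 0.9216, 0.0003, 0.1368], [0.0012, -0.0001, -1.0, 0.2209], [0.0, 0.0, 0.0, 1.0]]
clock: 3.55
tcp_pos: [0.6074, 0.1387, 0.2218]
orientation: [0.0, -0.466, 0.885, 0.0]
wrist_force: [-0.4, 0.4, 0.1]
finger_gap: 0.0001
grip_force: 0.0
clock: 3.92
tcp_pos: [0.6081, 0.1379, 0.2216]
orientation: [0.0, -0.536, 0.844, -0.0]
wrist_force: [0.7, -0.4, -0.8]
finger_gap: -0.0001
grip_force: 0.0
[[-0.4259, -0.9048, 0.0003, 0.6081], [-0.9048, 0.4259, 0.0001, 0.1379], [-0.0003, -0.0002, -1.0, 0.2216], [0.0, 0.0, 0.0, 1.0]]
```

View pics/w1.png

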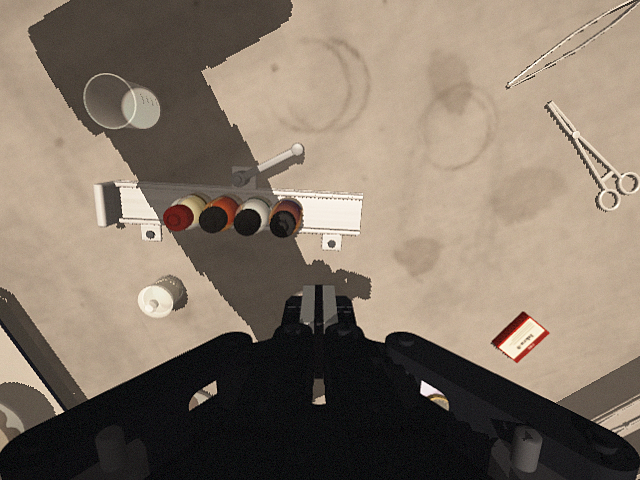

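View pics/w2.png

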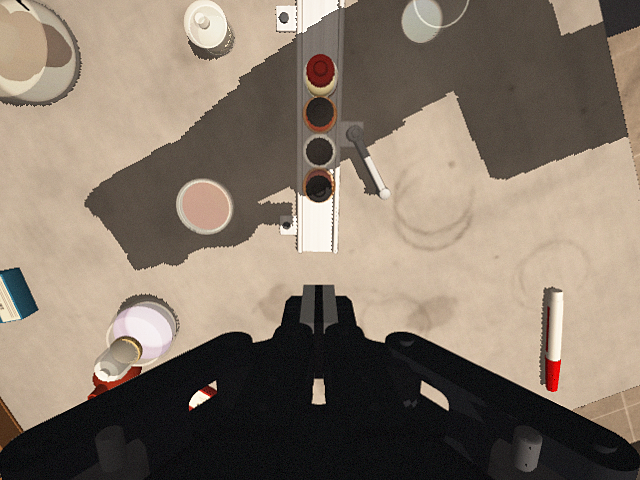

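```bash
python3 - <<'E'
from fit import *
np.set_printoptions(precision=4,suppress=True)
W1,W2=cam("wrist",np.load("pics/w1.npy")),cam("wrist",np.load("pics/w2.npy"))
def tri(a,b):
    o1,v1=ray(W1,a);o2,v2=ray(W2,b);k=np.linalg.lstsq(np.c_[v1,-v2],o2-o1,rcond=None)[0]
    p,q=o1+k[0]*v1,o2+k[1]*v2;return (p+q)/2,np.linalg.norm(p-q)
print("pin",tri((239,180),(352,131)),"tip",tri((298,150),(384,193)))
print("corners",tri((362,193),(338,252)),tri((362,235),(298,251)))
for a,b in(((287,223),(319,187)),((246,221),(319,151)),((213,219),(320,113)),((178,217),(320,70))):print("cap",tri(a,b))
o=[]
for W,h,c1,c2 in((W1,(239,180),(362,193),(362,235)),(W2,(352,131),(338,252),(298,251))):
    o+=[(W,(-.034,.019,.038),np.array(h)),(W,(-.023,.145,.01),np.array(c1)),(W,(.023,.145,.01),np.array(c2))]
p,r=fit(o);print(p);print(r)
# lane outer walls in w2 at far row for yaw
for y in(-.05,-.1):print(proj(W2,l2w(p,[[-.023,y,.01],[.023,y,.01]])))
g=cv2.cvtColor(cv2.imread("pics/w2.png"),cv2.COLOR_BGR2GRAY)
for r in(30,245):print(r,g[r,292:350])
T=pose();print("TCP in lane",(np.array([[np.cos(p[2]),np.sin(p[2])],[-np.sin(p[2]),np.cos(p[2])]])@(T[:2,3]-p[:2])))
E
```

```text
pin (array([0.5441, 0.0772, 0.024 ]), np.float64(0.00035899602298606747)) tip (array([0.5404, 0.1437, 0.0345]), np.float64(0.0009733789403165693))
corners (array([0.6072, 0.1872, 0.0087]), np.float64(0.0010819126588039979)) (array([0.6502, 0.1703, 0.0005]), np.float64(0.0030827551281358357))
cap (array([0.5954, 0.1091, 0.0605]), np.float64(0.0033180533018619895))
cap (array([0.5798, 0.0796, 0.074 ]), np.float64(0.0015499706517957692))
cap (array([0.5666, 0.0527, 0.0723]), np.float64(0.0007683949406169608))
cap (array([0.5528, 0.0229, 0.0682]), np.float64(0.0002815676352082954))
[ 0.5675  0.0463 -0.4278]
[[-2.7644  1.2771]
 [ 0.8548 -0.1146]
 [-1.8692  0.3255]
 [ 1.2367  0.1814]
 [ 1.0261  0.2661]
 [-0.6652  1.7209]]
[[339.9402  56.5027]
 [291.6289  57.1327]]
[[340.2098  -3.9844]
 [289.8791  -3.295 ]]
30 [223 232 237 226  87 199 240 245 251 230 194 254 251 254 254 104 107 112
 118 115 113 116 123 116 117 114 122 113 120 114 115 116 115 120 112 120
 119 118 119 118 119 117 121 116 120 112  77 101 114 109 103  92  79  71
  73  73  72  71]
245 [194 191 199 202 138 101 222 245 252 226 198 252 248 244 244 245 244 245
 247 247 246 246 246 246 246 245 244 246 247 247 247 248 248 247 248 249
 249 252 251  72  99 153 245 249 251 186 162 194 193 196 194 194 193 195
 192 194 194 194]
TCP in lane [-0.0008  0.1   ]
```

```bash
python3 - <<'E'
from fit import *
np.set_printoptions(precision=4,suppress=True)
W1,W2,S,T=cam("wrist",np.load("pics/w1.npy")),cam("wrist",np.load("pics/w2.npy")),cam("scene"),cam("top")
# direct: edge pixels of W2 on z=.010
for l,r,row in((297.5,343.5,30),(297.5,337.8,245)):
    a,b=onz(W2,(l,row),.01),onz(W2,(r,row),.01);print(a,b,(a+b)/2,np.linalg.norm(a-b))
m1=(onz(W2,(297.5,30),.01)+onz(W2,(343.5,30),.01))/2;m2=(onz(W2,(297.5,245),.01)+onz(W2,(337.8,245),.01))/2
v=m2-m1;yaw=-np.arctan2(v[0],v[1]);print("yaw",yaw)
yy=v/np.linalg.norm(v);e=onz(W2,(318,251.5),.01)
# origin from open end y=145 on centre line
o=m2+yy*((e-m2)@yy-.145);print("origin",o)
xx=np.array([yy[1],-yy[0],0])
L=lambda P:np.array([(P-o)@xx,(P-o)@yy,P[2]])
print("pin W2",L(onz(W2,(352,131),.038)),"tip",L(onz(W2,(384,193),.037)),"pin tri",L(np.array([.5447,.0795,.04])))
for c in((319,187),(319,151),(320,113),(320,70)):print(L(onz(W2,c,.086)))
for P in([.5912,.1084,.089],[.5517,.0246,.0867]):print("fixed cams",L(np.array(P)))
print("TCP",L(pose()[:3,3]))
# stop top edge from fixed top view
print("stop",L(onz(T,(270+432/3.3,180+380/3.3),.034)))
E
```

```text
[ 0.5525 -0.027   0.01  ] [ 0.5136 -0.0087  0.01  ] [ 0.533  -0.0178  0.01  ] 0.04299573669493505
[0.6445 0.1608 0.01  ] [0.6045 0.1796 0.01  ] [0.6245 0.1702 0.01  ] 0.044190661727075434
yaw -0.452682512039742
origin [0.5643 0.0465 0.01  ]
pin W2 [-0.0304  0.0192  0.038 ] tip [-0.0639  0.0762  0.037 ] pin tri [-0.0321  0.0211  0.04  ]
[-0.0004  0.0657  0.086 ]
[0.     0.0369 0.086 ]
[-0.0004  0.0081  0.086 ]
[ 0.0001 -0.0227  0.086 ]
fixed cams [-0.0029  0.0674  0.089 ]
fixed cams [-0.0018 -0.0252  0.0867]
TCP [-0.0004  0.1011  0.2215]
stop [-0.0005 -0.1132  0.034 ]
```

```bash
python3 -m pendant '[[-1,-0.02,0,0.02,0.012],[-1,0,0,0.04,0],[-1,0,0,0.04,0],[-1,0,0,0.04,0],[-1,0,0,0.03,0],[-1,0,0,0.016,0],[-1,0,0,0,0],[-1,0,0,0,0]]'
cat > L.py <<'E'
from fit import *
np.set_printoptions(precision=4,suppress=True)
p=np.array([.5643,.0465,-.4527]);xx=np.array([np.cos(p[2]),np.sin(p[2]),0]);yy=np.array([-xx[1],xx[0],0]);o=np.array([p[0],p[1],0])
L=lambda P:np.array([(P-o)@xx,(P-o)@yy,P[2]])
if __name__=="__main__":
    T=pose();print("TCP lane",L(T[:3,3]),"toolx in lane",T[:3,0]@xx,T[:3,0]@yy, "F lane",[np.array(env.get_state()["wrist_force"])@a for a in(xx,yy)])
E
python3 L.py;python3 look.py w3
```

```text
clock: 4.97
tcp_pos: [0.6182, 0.1552, 0.0367]
orientation: [0.001, -0.531, 0.847, -0.0]
wrist_force: [-0.6, -0.3, 0.1]
finger_gap: 0.0001
grip_force: 0.0
TCP lane [0.0009 0.1214 0.0367] toolx in lane 0.0018373671494590295 -0.999997495310656 F lane [np.float64(-0.3792001493588159), np.float64(-0.5027484194192976)]
[[-0.4357, -0.9001, 0.0023, 0.6182], [-0.9001, 0.4357, 0.0003, 0.1552], [-0.0013, -0.0019, -1.0, 0.0367], [0.0, 0.0, 0.0, 1.0]]
```

View pics/w3.png

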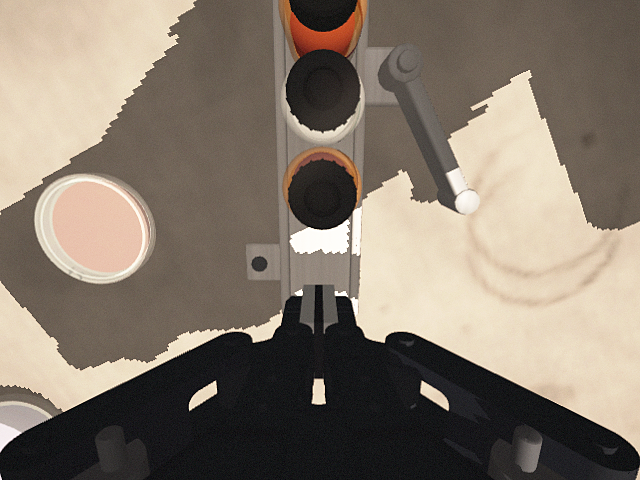

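```bash
python3 -m pendant '[[-1,0.008,0,0.0015,0],[-1,0.008,0,0,0],[-1,0.006,0,0,0],[-1,0.003,0,0,0],[-1,0.003,0,0,0],[-1,0.003,0,0,0],[-1,0.003,0,0,0],[-1,0.003,0,0,0]]'; python3 L.py
python3 -m pendant '[[-1,0.004,0,0,0],[-1,0.004,0,0,0],[-1,0.004,0,0,0],[-1,0.004,0,0,0]]'; python3 L.py
```

```text
clock: 6.02
tcp_pos: [0.6011, 0.1218, 0.0339]
orientation: [0.0, -0.531, 0.847, -0.0]
wrist_force: [0.8, 1.5, 0.8]
finger_gap: 0.0
grip_force: 0.7
TCP lane [0.0002 0.0838 0.0339] toolx in lane 0.002368030129413536 -0.9999971053747693 F lane [np.float64(0.04486251774086975), np.float64(1.6421751624976304)]
clock: 6.52
tcp_pos: [0.5939, 0.1071, 0.0338]
orientation: [0.0, -0.531, 0.847, 0.0]
wrist_force: [-0.1, 1.4, 1.3]
finger_gap: -0.0
grip_force: 0.8
TCP lane [0.0001 0.0675 0.0338] toolx in lane 0.0020196479009132393 -0.9999979453580232 F lane [np.float64(-0.7053518790003049), np.float64(1.1615293782462168)]
```

```bash
python3 -m pendant '[[-1,0.004,0,0,0],[-1,0.004,0,0,0],[-1,0.004,0,0,0],[-1,0.004,0,0,0],[-1,0.004,0,0,0],[-1,0.004,0,0,0],[-1,0.004,0,0,0],[-1,0.004,0,0,0]]'; python3 L.py
python3 -m pendant '[[-1,0.003,0,0,0],[-1,0.002,0,0,0],[-1,0.002,0,0,0]]'; python3 L.py; python3 look.py w4
```

```text
clock: 7.52
tcp_pos: [0.58, 0.0784, 0.0338]
orientation: [0.0, -0.531, 0.847, 0.0]
wrist_force: [1.4, 1.6, 1.3]
finger_gap: 0.0002
grip_force: 0.8
TCP lane [0.0002 0.0355 0.0338] toolx in lane 0.0021373765696236376 -0.9999977051435296 F lane [np.float64(0.5348829132177789), np.float64(2.0108798050464496)]
clock: 7.9
tcp_pos: [0.577, 0.0722, 0.0338]
orientation: [0.0, -0.531, 0.847, 0.0]
wrist_force: [-0.1, 1.0, 1.7]
finger_gap: 0.0001
grip_force: 0.8
TCP lane [0.0002 0.0287 0.0338] toolx in lane 0.0021262653076370036 -0.9999977248367586 F lane [np.float64(-0.499799507804184), np.float64(0.8930101707717066)]
[[-0.4355, -0.9002, 0.0001, 0.577], [-0.9002, 0.4355, 0.0001, 0.0722], [-0.0002, -0.0, -1.0, 0.0338], [0.0, 0.0, 0.0, 1.0]]
```

View pics/w4.png

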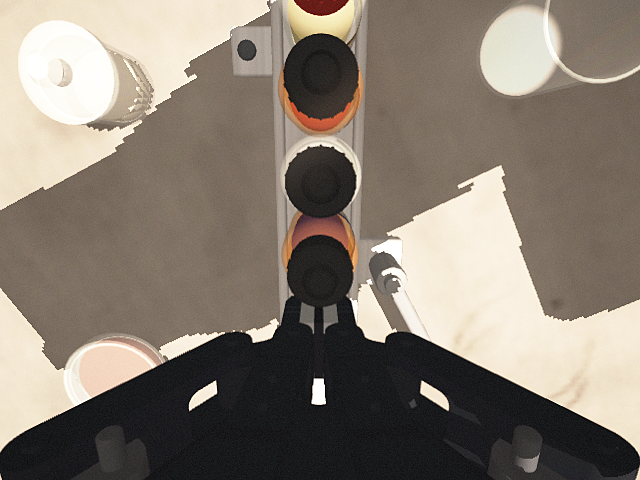

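```bash
for i in 1 2; do :; done; python3 -m pendant '[[-1,0.002,0,0,0],[-1,0.002,0,0,0],[-1,0.001,0,0,0]]'; python3 L.py;python3 -m pendant '[[-1,0.001,0,0,0],[-1,0.001,0,0,0],[-1,0,0,0,0]]'; python3 L.py
```

```text
clock: 8.32
tcp_pos: [0.5748, 0.0677, 0.0338]
orientation: [0.0, -0.531, 0.847, 0.0]
wrist_force: [1.2, 1.5, 0.4]
finger_gap: -0.0002
grip_force: 0.8
TCP lane [0.0002 0.0236 0.0338] toolx in lane 0.0020943416234616512 -0.9999978037932442 F lane [np.float64(0.4133379424493914), np.float64(1.8807483748364249)]
clock: 8.7
tcp_pos: [0.5739, 0.0659, 0.0338]
orientation: [-0.0, -0.531, 0.847, 0.0]
wrist_force: [0.7, 0.8, 0.7]
finger_gap: -0.0003
grip_force: 0.6
TCP lane [0.0002 0.0216 0.0338] toolx in lane 0.0020008132065898374 -0.9999979952685291 F lane [np.float64(0.2953474908627414), np.float64(0.9948753791695426)]
```

```bash
for i in 1; do :; done; python3 -m pendant '[[-1,0.001,0,0,0],[-1,0.001,0,0,0]]'; python3 L.py;python3 -m pendant '[[-1,0.001,0,0,0],[-1,0.0005,0,0,0]]'; python3 L.py
```

```text
clock: 8.95
tcp_pos: [0.5739, 0.0651, 0.0341]
orientation: [0.001, -0.532, 0.847, 0.0]
wrist_force: [3.4, 6.3, 0.9]
finger_gap: -0.0001
grip_force: 3.5
TCP lane [0.0005 0.0209 0.0341] toolx in lane 0.002706332648836243 -0.9999926768368563 F lane [np.float64(0.33607663730988496), np.float64(7.182090577470002)]
clock: 9.2
tcp_pos: [0.5742, 0.0647, 0.0345]
orientation: [0.003, -0.532, 0.847, 0.001]
wrist_force: [4.5, 9.5, 1.0]
finger_gap: -0.0
grip_force: 4.9
TCP lane [0.0009 0.0207 0.0345] toolx in lane 0.0033809511882904836 -0.9999810850044891 F lane [np.float64(-0.06709058898555773), np.float64(10.523681864768179)]
```

```bash
python3 -m pendant '[[-1,-0.003,0,0,0],[-1,-0.004,0,0,0],[-1,-0.012,0,0,0],[-1,-0.02,0,0,0],[-1,0,0,-0.05,0],[-1,0,0.045,0,0],[-1,0,0.05,0,0],[-1,0.01,0,0,0]]'; python3 -m pendant '[[-1,0,0,0,0],[-1,0,0,0,0]]'; python3 L.py
python3 - <<'E'
from h import *
im=env.read_camera("top")[:,:,::-1];cv2.imwrite("pics/t5.png",cv2.resize(im[180:360,270:430],None,fx=3.3,fy=3.3,interpolation=cv2.INTER_CUBIC))
E
python3 look.py w5
```

```text
clock: 10.2
tcp_pos: [0.4964, 0.1325, 0.0836]
orientation: [-0.001, -0.533, 0.846, 0.001]
wrist_force: [0.5, -0.0, -0.7]
finger_gap: 0.0002
grip_force: 0.0
clock: 10.45
tcp_pos: [0.5012, 0.1302, 0.084]
orientation: [0.001, -0.531, 0.847, -0.0]
wrist_force: [-0.1, -0.2, 0.3]
finger_gap: -0.0001
grip_force: 0.0
TCP lane [-0.0933  0.0477  0.084 ] toolx in lane 0.0014265575567784787 -0.9999985911190599 F lane [np.float64(0.010022740706106712), np.float64(-0.2150809205248369)]
[[-0.4362, -0.8998, 0.0011, 0.5011], [-0.8998, 0.4362, 0.0002, 0.1301], [-0.0007, -0.001, -1.0, 0.0839], [0.0, 0.0, 0.0, 1.0]]
```

View pics/w5.png

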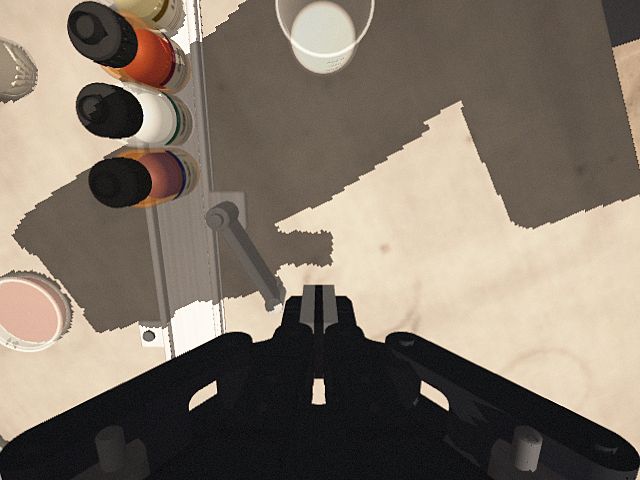

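```bash
python3 - <<'E'
from L import *
W=cam("wrist",np.load("pics/w5.npy"))
h=L(onz(W,(221,217),.038));t=L(onz(W,(273,304),.037));print(h,t,np.linalg.norm(t-h),"theta",np.arctan2(*(t-h)[[1,0]]))
q=L(pose()[:3,3])[:2]*1e3
for th in np.r_[2.1+.15,np.arange(2.1,-.06,-.15)]:
    n=np.array([-np.sin(th),np.cos(th)]);off=3.5+11*abs(n[1])+9*abs(n[0])+(10 if th>2.11 else 0)
    P=np.array([-34,19])+48*np.array([np.cos(th),np.sin(th)])+off*n;d=P-q;print(round(th,2),P.round(1),"tool dx,dy mm",(-d[::-1]).round(1));q=P
E
```

```text
[-0.0362  0.0194  0.038 ] [-0.0646  0.0754  0.037 ] 0.06280322341407198 theta 2.0400270649905385
2.25 [-85.5  39.1] tool dx,dy mm [ 8.3 -8.2]
2.1 [-72.8  51.9] tool dx,dy mm [-12.8 -12.7]
1.95 [-66.6  57.7] tool dx,dy mm [-5.8 -6.2]
1.8 [-59.3  62.4] tool dx,dy mm [-4.7 -7.3]
1.65 [-51.1  65.8] tool dx,dy mm [-3.4 -8.2]
1.5 [-43.8  67.8] tool dx,dy mm [-2.  -7.3]
1.35 [-37.8  69.1] tool dx,dy mm [-1.2 -6. ]
1.2 [-31.4  69.5] tool dx,dy mm [-0.4 -6.4]
1.05 [-24.7  69. ] tool dx,dy mm [ 0.5 -6.7]
0.9 [-17.8  67.4] tool dx,dy mm [ 1.6 -6.9]
0.75 [-10.9  64.7] tool dx,dy mm [ 2.8 -6.9]
0.6 [-4.4 60.7] tool dx,dy mm [ 4.  -6.6]
0.45 [ 1.7 55.5] tool dx,dy mm [ 5.2 -6. ]
0.3 [ 6.9 49.1] tool dx,dy mm [ 6.4 -5.2]
0.15 [11.1 41.7] tool dx,dy mm [ 7.4 -4.2]
0.0 [14.  33.5] tool dx,dy mm [ 8.2 -2.9]
```

```bash
python3 -m pendant '[[-1,0.008,-0.008,0,0],[-1,0,0,0.025,0],[-1,0,0,0.022,0],[-1,0,0,0,0],[-1,0,0,0,0]]'; python3 L.py; python3 -m pendant '[[-1,-0.006,-0.006,0,0],[-1,-0.007,-0.007,0,0],[-1,-0.006,-0.006,0,0],[-1,-0.005,-0.007,0,0],[-1,-0.003,-0.008,0,0],[-1,-0.002,-0.007,0,0],[-1,-0.001,-0.006,0,0]]'; python3 L.py
```

```text
clock: 11.18
tcp_pos: [0.504, 0.1192, 0.0374]
orientation: [0.0, -0.531, 0.847, -0.0]
wrist_force: [0.0, -1.1, 0.1]
finger_gap: -0.0002
grip_force: 0.0
TCP lane [-0.0861  0.039   0.0374] toolx in lane 0.001513339333941799 -0.9999988062138199 F lane [np.float64(0.46495635853966105), np.float64(-0.9449955805478699)]
clock: 12.05
tcp_pos: [0.5591, 0.1259, 0.0367]
orientation: [-0.0, -0.531, 0.847, 0.0]
wrist_force: [-0.7, 0.6, -0.4]
finger_gap: -0.0003
grip_force: 0.0
TCP lane [-0.0394  0.0692  0.0367] toolx in lane 0.001980047623527444 -0.9999980391038144 F lane [np.float64(-0.8658805873306273), np.float64(0.2686170986882515)]
```

Tracking the planned arc; continue, then check the gate.

```bash
python3 -m pendant '[[-1,0,-0.007,0,0],[-1,0,-0.007,0,0],[-1,0.001,-0.007,0,0],[-1,0.003,-0.007,0,0],[-1,0.004,-0.007,0,0],[-1,0,0,0,0]]'; python3 L.py; python3 look.py w6
```

```text
clock: 12.8
tcp_pos: [0.5871, 0.103, 0.0368]
orientation: [0.0, -0.531, 0.847, -0.0]
wrist_force: [-0.8, 0.1, 0.2]
finger_gap: 0.0002
grip_force: 0.0
TCP lane [-0.0042  0.0608  0.0368] toolx in lane 0.001125667154531355 -0.9999993537060831 F lane [np.float64(-0.7263154963530594), np.float64(-0.22619899603279975)]
[[-0.4364, -0.8998, 0.0002, 0.5871], [-0.8998, 0.4364, 0.0001, 0.103], [-0.0002, -0.0002, -1.0, 0.0368], [0.0, 0.0, 0.0, 1.0]]
```

View pics/w6.png

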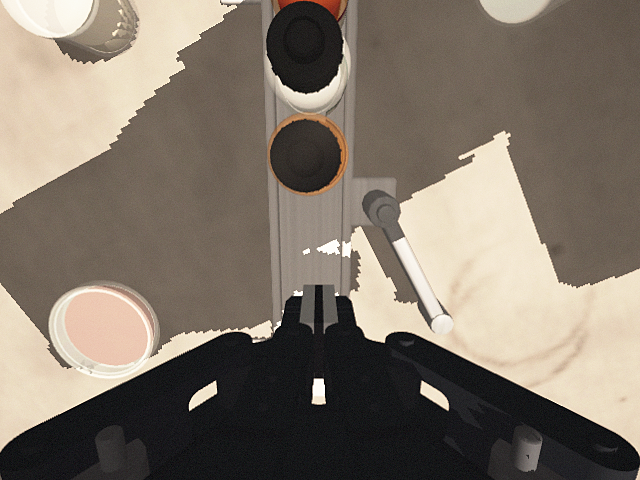

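```bash
python3 - <<'E'
from L import *
W=cam("wrist",np.load("pics/w6.npy"))
h=L(onz(W,(384,211),.038));t=L(onz(W,(441,324),.037));print(h,t,np.linalg.norm(t-h),"theta",np.arctan2(*(t-h)[[1,0]]))
im=env.read_camera("scene")[:,:,::-1];cv2.imwrite("pics/s6.png",cv2.resize(im[160:360,220:470],None,fx=3,fy=3,interpolation=cv2.INTER_CUBIC))
S=cam("scene");T=pose()
print("tip px in crop",(proj(S,T[:3,3]+[0,0,-.017])[0]-[220,160])*3)
E
```

```text
[-0.033   0.0202  0.038 ] [-0.0642  0.0765  0.037 ] 0.06429538959877192 theta 2.0765621942667822
tip px in crop [266.1824 363.7068]
```

View pics/s6.png

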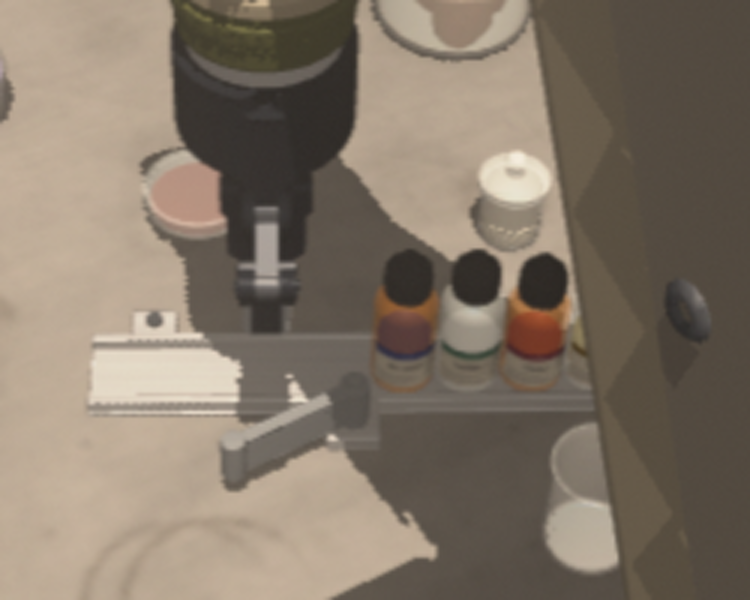

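```bash
python3 - <<'E'
from L import *
S=cam("scene");T=pose();I=cam("wrist",np.eye(4))
for z in(.017,.0368,.045,.055,.07,.09,.11):
    P=T[:3,3].copy();P[2]=z;print("z",z,((proj(S,P)[0]-[220,160])*3).round(0))
for tz in(-.02,-.01,0,.017): print("tool z",tz,"x=0,.011 rows",proj(I,[[0,0,tz],[.011,0,tz],[.011,.009,tz]]).round(0).tolist())
print(env.get_state()["joint_pos"])
E
```

```text
z 0.017 [266. 367.]
z 0.0368 [266. 341.]
z 0.045 [266. 329.]
z 0.055 [266. 315.]
z 0.07 [266. 293.]
z 0.09 [266. 264.]
z 0.11 [265. 233.]
tool z -0.02 x=0,.011 rows [[319.0, 314.0], [319.0, 290.0], [341.0, 290.0]]
tool z -0.01 x=0,.011 rows [[319.0, 303.0], [319.0, 281.0], [339.0, 281.0]]
tool z 0 x=0,.011 rows [[319.0, 294.0], [319.0, 273.0], [338.0, 273.0]]
tool z 0.017 x=0,.011 rows [[319.0, 281.0], [319.0, 261.0], [336.0, 261.0]]
[ 0.0399  0.4674 -0.1968  0.9069  0.0002 -1.0799]
```

```bash
python3 -m pendant '[[-1,0,0,-0.03,0],[-1,0,0.04,0,0],[-1,0.022,0.042,0,0],[-1,0,0,0.03,0],[-1,0,0,0,0],[-1,0,0,0,0]]'; python3 -m pendant '[[-1,0,0,0.004,0],[-1,0,0,0.004,0],[-1,0,0,0,0]]';  python3 L.py; python3 - <<'E'
from h import *
im=env.read_camera("scene")[:,:,::-1];cv2.imwrite("pics/s7.png",cv2.resize(im[200:360,220:420],None,fx=3.7,fy=3.7,interpolation=cv2.INTER_CUBIC))
S=cam("scene");T=pose()
for z in(0,.017,.03,.045,.06):
    P=T[:3,3].copy();P[2]=z;print("z",z,((proj(S,P)[0]-[220,200])*3.7).round(0))
E
```

```text
clock: 13.65
tcp_pos: [0.504, 0.1197, 0.0375]
orientation: [0.0, -0.531, 0.847, -0.0]
wrist_force: [0.5, 0.2, 0.4]
finger_gap: 0.0001
grip_force: 0.0
clock: 14.02
tcp_pos: [0.5032, 0.1195, 0.0285]
orientation: [-0.0, -0.531, 0.847, 0.0]
wrist_force: [-0.4, -0.4, -0.0]
finger_gap: 0.0002
grip_force: 0.0
TCP lane [-0.0869  0.039   0.0285] toolx in lane 0.001982734916719451 -0.9999980132776922 F lane [np.float64(-0.19881623822447006), np.float64(-0.5573374804806921)]
z 0 [390. 505.]
z 0.017 [391. 478.]
z 0.03 [391. 457.]
z 0.045 [392. 432.]
z 0.06 [393. 407.]
```

View pics/s7.png

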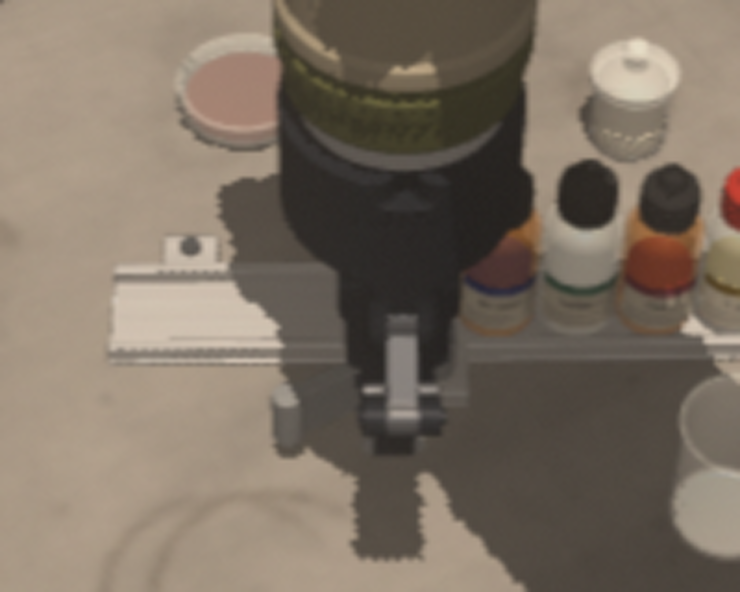

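```bash
python3 -m pendant '[[-1,0,0,0.003,0],[-1,-0.006,-0.007,0,0],[-1,-0.007,-0.007,0,0],[-1,-0.006,-0.006,0,0],[-1,-0.005,-0.007,0,0]]'; python3 L.py; python3 -m pendant '[[-1,-0.003,-0.008,0,0],[-1,-0.002,-0.007,0,0],[-1,-0.001,-0.006,0,0]]'; python3 L.py; python3 - <<'E'
from L import *
T=pose();im=env.read_camera("wrist");W=cam("wrist",T)
cv2.imwrite("pics/w8.png",im[:,:,::-1]);np.save("pics/w8.npy",T)
for l in("gate_tip","gate_hinge"):
  for n,C in(("wrist",W),("scene",cam("scene"))):
    if n=="scene" and l=="gate_tip": env.read_camera("scene")
    for q in env.recognise(n,l)[:2]:print(l,n,q["score"],q["centre"],L(onz(C,q["centre"],.0245)))
E
```

```text
clock: 14.7
tcp_pos: [0.5389, 0.1294, 0.026]
orientation: [0.0, -0.531, 0.847, -0.0]
wrist_force: [-0.9, -1.6, 3.4]
finger_gap: 0.0
grip_force: 1.4
TCP lane [-0.0591  0.0635  0.026 ] toolx in lane 0.0021720528883723187 -0.9999975813904628 F lane [np.float64(-0.09542922144979511), np.float64(-1.8282270830360456)]
clock: 15.08
tcp_pos: [0.5603, 0.1257, 0.0262]
orientation: [0.0, -0.531, 0.847, -0.0]
wrist_force: [-2.2, -0.7, 5.4]
finger_gap: 0.0001
grip_force: 2.5
TCP lane [-0.0382  0.0695  0.0262] toolx in lane 0.0020390083531358397 -0.9999977398315048 F lane [np.float64(-1.6492778524466956), np.float64(-1.5789429666395656)]
gate_tip wrist 0.57 [303.5, 229.7] [-0.0311  0.0382  0.0245]
gate_tip scene 0.91 [319.4, 290.0] [-0.0251  0.0462  0.0245]
gate_hinge wrist 0.63 [264.3, 220.3] [-0.0132  0.0338  0.0245]
gate_hinge scene 0.64 [319.8, 290.3] [-0.0257  0.0456  0.0245]
```

```bash
python3 -m pendant '[[-1,0,-0.007,0,0],[-1,0,-0.007,0,0],[-1,0.001,-0.007,0,0],[-1,0.003,-0.007,0,0]]'; python3 L.py; python3 - <<'E'
from L import *
T=pose();W=cam("wrist",T);cv2.imwrite("pics/w9.png",env.read_camera("wrist")[:,:,::-1]);cv2.imwrite("pics/s9.png",env.read_camera("scene")[:,:,::-1])
for l in("gate_tip","gate"):
  for n,C in(("wrist",W),("scene",cam("scene"))):
    for q in env.recognise(n,l)[:2]:print(l,n,q["score"],q["centre"],L(onz(C,q["centre"],.0245)))
E
```

```text
clock: 15.88
tcp_pos: [0.5818, 0.1098, 0.0259]
orientation: [-0.001, -0.531, 0.847, 0.0]
wrist_force: [-4.3, -1.1, 7.3]
finger_gap: -0.0001
grip_force: 3.6
TCP lane [-0.012   0.0645  0.0259] toolx in lane 0.002297701057337985 -0.9999966790873182 F lane [np.float64(-3.3594094904749126), np.float64(-2.8126731858485945)]
gate_tip wrist 0.77 [328.6, 248.2] [-0.0164  0.042   0.0245]
gate_tip scene 0.94 [324.3, 286.9] [-0.0196  0.0391  0.0245]
gate wrist 0.93 [326.1, 250.6] [-0.0153  0.0431  0.0245]
gate scene 0.75 [326.6, 286.2] [-0.0184  0.0359  0.0245]
```

```bash
python3 -m pendant '[[-1,0,0,-0.02,0],[-1,-0.022,0.01,0,0],[-1,0,0,0.015,0],[-1,0,0,0.013,0],[-1,0,0,0,0],[-1,0,0,0,0]]'; python3 L.py; python3 - <<'E'
from L import *
T=pose();W=cam("wrist",T);cv2.imwrite("pics/w10.png",env.read_camera("wrist")[:,:,::-1])
for l in("gate_tip","gate","gate_hinge","bottle_4"):
    for q in env.recognise("wrist",l)[:4]:print(l,q["score"],q["centre"],L(onz(W,q["centre"],.0245)))
for q in range(0): pass
print("pin,px",proj(W,l2w(p,[-.034,.019,.037])))
for th in(.6,.75,.9,1.05):print(th,proj(W,l2w(p,[-.034+.064*np.cos(th),.019+.064*np.sin(th),.037])))
E
```

```text
clock: 16.92
tcp_pos: [0.5833, 0.1336, 0.0173]
orientation: [-0.0, -0.531, 0.847, 0.0]
wrist_force: [0.8, -0.4, 1.0]
finger_gap: -0.0002
grip_force: 0.0
TCP lane [-0.021   0.0866  0.0173] toolx in lane 0.0014664115011569546 -0.9999987997264442 F lane [np.float64(0.903048971329565), np.float64(0.039423646127273816)]
gate_tip 0.74 [302.4, 212.2] [-0.0139  0.0456  0.0245]
gate 0.87 [300.4, 213.7] [-0.013   0.0462  0.0245]
gate_hinge 0.56 [286.4, 191.3] [-0.0073  0.0367  0.0245]
bottle_4 0.78 [289.7, 14.5] [-0.01   -0.0285  0.0245]
bottle_4 0.71 [245.8, 62.6] [ 0.0071 -0.0123  0.0245]
bottle_4 0.56 [301.3, 213.2] [-0.0134  0.046   0.0245]
pin,px [[354.3853 147.8321]]
0.6 [[219.351  241.4651]]
0.75 [[235.5347 259.317 ]]
0.9 [[253.7065 274.4287]]
1.05 [[273.4989 286.6547]]
```

```bash
python3 -m pendant '[[-1,0.006,-0.005,0,0],[-1,0.006,-0.005,0,0],[-1,0.003,-0.005,0,0],[-1,0.003,-0.005,0,0],[-1,0,0,0,0]]'; python3 L.py; python3 -m pendant '[[-1,0.004,-0.005,0,0],[-1,0.004,-0.005,0,0],[-1,0.005,-0.004,0,0],[-1,0,0,0,0]]'; python3 L.py; python3 - <<'E'
from L import *
T=pose();W=cam("wrist",T);cv2.imwrite("pics/w11.png",env.read_camera("wrist")[:,:,::-1])
for l in("gate_tip","gate"):
    for q in env.recognise("wrist",l)[:1]:print(l,q["score"],q["centre"])
a=proj(W,l2w(p,[-.034,.019,.037]))[0];print(a)
for th in(.2,.4,.6,.8):print(th,proj(W,l2w(p,[-.034+.064*np.cos(th),.019+.064*np.sin(th),.037]))[0]-a)
E
```

```text
clock: 17.8
tcp_pos: [0.5944, 0.1087, 0.0178]
orientation: [0.0, -0.531, 0.847, -0.0]
wrist_force: [0.4, 1.0, -0.4]
finger_gap: 0.0003
grip_force: 0.0
TCP lane [-0.0002  0.0691  0.0178] toolx in lane 0.0013987821282092736 -0.9999989069687059 F lane [np.float64(-0.10459567720433524), np.float64(1.107582471523268)]
clock: 18.3
tcp_pos: [0.6011, 0.0907, 0.0179]
orientation: [0.0, -0.531, 0.847, -0.0]
wrist_force: [-0.1, 0.8, -0.4]
finger_gap: -0.0002
grip_force: 0.0
TCP lane [0.0137 0.0558 0.0179] toolx in lane 0.0012180897323807829 -0.9999992542913889 F lane [np.float64(-0.45225212450929064), np.float64(0.6442885442754676)]
gate_tip 0.56 [362.3, 250.1]
gate 0.89 [363.1, 252.5]
[439.4833 228.5465]
0.2 [-157.3236   30.1866]
0.4 [-147.4638   58.1016]
0.6 [-132.5401   82.6462]
0.8 [-113.339   103.2315]
```

```bash
python3 -m pendant '[[-1,0.004,-0.004,0,0],[-1,0.004,-0.004,0,0],[-1,0.004,-0.003,0,0],[-1,0,0,0,0]]'; python3 L.py; python3 -m pendant '[[-1,0.002,-0.001,0,0],[-1,0.002,0,0,0],[-1,0,0,0,0]]'; python3 L.py; python3 - <<'E'
from L import *
T=pose();W=cam("wrist",T);cv2.imwrite("pics/w12.png",env.read_camera("wrist")[:,:,::-1])
for l in("gate_tip","gate"):
    for q in env.recognise("wrist",l)[:1]:print(l,q["score"],q["centre"])
a=proj(W,l2w(p,[-.034,.019,.037]))[0];print(a)
for th in(0,.1,.2,.3):print(th,proj(W,l2w(p,[-.034+.064*np.cos(th),.019+.064*np.sin(th),.037]))[0]-a)
E
```

```text
clock: 18.95
tcp_pos: [0.6058, 0.0752, 0.0179]
orientation: [0.0, -0.531, 0.847, -0.0]
wrist_force: [-0.3, -1.0, 0.1]
finger_gap: -0.0002
grip_force: 0.0
TCP lane [0.0248 0.0439 0.0179] toolx in lane 0.0012937867813861855 -0.999999150422531 F lane [np.float64(0.18995525464628468), np.float64(-0.9834233259481232)]
clock: 19.32
tcp_pos: [0.6045, 0.0716, 0.0178]
orientation: [0.0, -0.531, 0.847, -0.0]
wrist_force: [0.2, 0.6, -0.4]
finger_gap: -0.0003
grip_force: 0.0
TCP lane [0.0251 0.0402 0.0178] toolx in lane 0.0019732338367912153 -0.9999980529361064 F lane [np.float64(-0.1282553342100717), np.float64(0.6138911547827166)]
gate_tip 0.79 [353.9, 268.2]
gate 0.78 [352.8, 269.2]
[463.6852 266.0424]
0 [-156.4863   -0.3671]
0.1 [-155.6168   14.2331]
0.2 [-153.2486   28.3464]
0.3 [-149.4565   41.8579]
```

```bash
python3 -m pendant '[[-1,0.0015,0,0,0],[-1,0.0015,0,0,0],[-1,0,0,0,0]]'; python3 L.py; python3 -m pendant '[[-1,0.0015,0,0,0],[-1,0,0,0,0]]'; python3 L.py
```

```text
clock: 19.85
tcp_pos: [0.6034, 0.0692, 0.0179]
orientation: [0.0, -0.531, 0.847, 0.0]
wrist_force: [0.9, 1.1, -1.0]
finger_gap: 0.0001
grip_force: 0.7
TCP lane [0.0253 0.0375 0.0179] toolx in lane 0.002093305329426271 -0.9999975430988394 F lane [np.float64(0.3013207704171571), np.float64(1.4077239074692371)]
clock: 20.1
tcp_pos: [0.6033, 0.0689, 0.0179]
orientation: [0.001, -0.532, 0.847, 0.001]
wrist_force: [2.1, 5.8, -1.1]
finger_gap: -0.0001
grip_force: 2.8
TCP lane [0.0252 0.0372 0.0179] toolx in lane 0.0030107714994795846 -0.9999912022252105 F lane [np.float64(-0.609286070485757), np.float64(6.161660876660407)]
```

```bash
python3 -m pendant '[[-1,-0.003,0,0,0],[-1,-0.01,0,0,0],[-1,-0.03,0,0,0],[-1,-0.01,0,-0.05,0],[-1,0,0,-0.05,0],[-1,0,0,-0.04,0],[-1,0,0,0,0],[-1,0,0,0,0]]'; python3 L.py; python3 - <<'E'
from L import *
T=pose();W=cam("wrist",T);cv2.imwrite("pics/w13.png",env.read_camera("wrist")[:,:,::-1]);cv2.imwrite("pics/t13.png",env.read_camera("top")[:,:,::-1])
for n,C in(("wrist",W),("top",cam("top"))):
  for l,z in(("gate",.03),("gate_tip",.03),("gate_hinge",.03),("bottle_1",.05),("glass_beaker",.03),("weighing_bottle",.03),("culture_dish",.01)):
    for q in env.recognise(n,l)[:4]:print(n,l,round(q["score"],2),np.round(q["centre"],0),L(onz(C,q["centre"],z)), onz(C,q["centre"],.03)[:2])
E
```

```text
clock: 21.1
tcp_pos: [0.6254, 0.1155, 0.1573]
orientation: [-0.0, -0.531, 0.847, 0.0]
wrist_force: [0.2, -0.2, 0.6]
finger_gap: -0.0002
grip_force: 0.0
TCP lane [0.0248 0.0888 0.1573] toolx in lane 0.0021944026395371986 -0.9999974761569672 F lane [np.float64(0.28269219525178435), np.float64(-0.05379102366189689)]
wrist gate_tip 0.91 [354. 146.] [-0.0027  0.0202  0.03  ] [0.5707 0.0659]
wrist gate_hinge 0.67 [342. 176.] [0.0062 0.0432 0.03  ] [0.5888 0.0826]
wrist gate_hinge 0.52 [218.  25.] [ 0.0975 -0.0629  0.03  ] [ 0.6245 -0.0527]
wrist bottle_1 0.81 [358.  60.] [-0.0013 -0.0361  0.05  ] [0.5436 0.0116]
wrist bottle_1 0.77 [352.  14.] [ 0.0031 -0.0634  0.05  ] [ 0.535  -0.0169]
wrist bottle_1 0.62 [353. 110.] [ 0.0006 -0.0043  0.05  ] [0.5604 0.0415]
wrist glass_beaker 0.82 [481.  12.] [-0.09   -0.0719  0.03  ] [0.4519 0.0212]
wrist weighing_bottle 0.64 [219.  23.] [ 0.0966 -0.0641  0.03  ] [ 0.6231 -0.0534]
wrist culture_dish 0.67 [211. 233.] [0.1212 0.0958 0.01  ] [0.7072 0.0779]
top weighing_bottle 0.82 [401. 243.] [ 0.0961 -0.0681  0.03  ] [ 0.6209 -0.0568]
```

```bash
python3 -c "
from workcell import env
print(env.hand_in())"
```

```text
the job is handed in; nothing more can be done
None
```

I pushed the row home against the end stop and swung the gate shut behind it, then backed the arm clear and handed the job in; no verdict came back. My first pass at the gate went over its top edge (the fingertips sit higher than stated), so I closed it on a second, lower pass, and the bystanders were only checked roughly at the end.

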